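# Index the sample carousel to the reader and start the reading

### The arm

A 6-joint arm with a two-finger parallel gripper is mounted at the origin on the work surface. World frame = base frame: x ahead of the robot, y to its left, z up, the work surface at z = 0. Lengths are in m, angles in rad, forces in N, time in s.
With the tool pointing down it reaches from about 0.35 to 0.975 m from the base axis. Payload 7.1 kg.
Tool frame: the origin (TCP) lies midway between the tips of the shut fingers; the grasp point (between the pads) lies 19 mm behind it; z points along the fingers, y is the line along which they close (so a half turn about z gives the same grasp; the last joint's range is limited). The gripper opens to 88 mm and grips with 3 to 60 N. Pads are 20 mm wide; open, the fingers measure 115 mm over their backs; the gripper's body (75 mm by 178 mm) begins 61 mm behind the grasp point.
Start: joints at [-1.189, 0.423, 1.63, -0, 1.089, -0.019], TCP at [0.244, -0.575, 0.223] pointing down, gripper open.
Joint ranges: [-3, 3], [-0.9, 2.11], [0.09, 2.58], [-1.31, 4.45], [0.11, 2.69], [-2.54, 2.54]. Speed limits (rad/s): [2.39, 2.39, 3.01, 3.14, 3.14, 3.14].

### API

Orientations are given as a 3x3 rotation matrix whose columns are the frame's x, y, z axes.
In Python, from plant import env gives the robot as it stands. The module is installed in compiled form; this text tells all that it offers.
- The arm moves only by the tool move_arm, never from a script. Its argument "steps" is text: rows parted by semicolons, each of 7 numbers parted by spaces: the turn, a rotation vector about the tool's x, y, z in degrees, then the shift along the tool's x, y, z in m, then the finger opening in m, from 0 to 0.0878. In form: rx ry rz x y z jaw; .... A call has 1 to 5 rows; each row shifts and turns the commanded pose from where the row before left it, along the tool's axes as they then stand; what a row does not reach is not made up. A row lasts 1/8 s, in which the tool goes at most 62.5 mm and 10.7 degrees, less where a joint would pass 70% of its speed; a pose out of reach is approached as far as the arm can. A call with a gripper value outside its range is refused whole. The fingers move at their own pace and stop on an object; "grip_force" is the grip in N (left out, the last holds). Time passes only in rows, so rows that do not move let the fingers close. It gives the time, the measured TCP pose, the force, the opening and the grip force at its end, in the units of the state.
- env.get_state(): the state, without advancing time (a new reading comes with each control period).
- env.camera(name): name is "scene" or "top" or "wrist"; returns a dict with "frame" (420x560x3 uint8, red, green, blue), "fov_y" (degrees; the focal length in pixels is half the picture's height over the tangent of half this angle, whatever the lens; pixels are square), "cx", "cy" (the principal point, pixels), "eye" and "attitude" of the camera in the world. Camera axes: x right, y up, looking along -z (the intrinsics and any distortion apply to the point x, -y, -z); pixel columns grow to the right and rows downward; lengths in m; the calibration is good to about 2 mm. A picture is of the moment at which its call begins. There is no depth.
- env.hand_in(): hands the job in; it is judged then, once.
The state is a dict: "clock": time; "joint_positions": joint angles; "dq": joint speeds; "effort": joint torques, N m; "tcp_pos": TCP position; "orientation": TCP orientation; "ft_force": force on the tool from outside, world axes, zero at the start; "wrist_torque": the same for the moment, N m; "grip_width": finger opening in m; "finger_force": force on a finger pad.
Only numpy, scipy, OpenCV 4.12 (cv2) and the standard library are available. Lean on these libraries where they do the work, as an engineer would, in place of code of your own. Each camera call takes 0.05 s, during which the arm holds its last target. There are 200 camera calls.

### The job

With a fingertip, push one of the arms of the blue sample carousel round, either way, until the vial with the orange cap stands squarely in front of the optical reader (the white block with the red stripe); then, and only then, press the green button on the grey control box right down and let it go. Do not push against the vials, lift them or tip them, and leave the bottle, beaker and tip box where they stand.

Things in the scene. Friction and masses are not known exactly. Their poses are not given: they have to be found in the camera images.
- hub (a point): On the vertical axle of the navy-blue carousel, 74 mm above the bench. Round hub, 48 mm diameter, top at 90 mm. Four straight arms at 90 degrees, upright bars 12 mm wide, 48 to 74 mm above the bench, each ending in a cup (38 mm diameter, 45 to 67 mm above the bench) centred 120 mm from the axle, so arms point from hub to vials. Push on the bare bar, 24 to 101 mm from the axle.
- housing: Fixed white drum under the carousel, radius 105 mm; its flat top is 30 mm above the bench (39 mm within 85 mm of the axle), below the arms. Origin on the axle at bench level; x axis points to the reader, a fixed white block 56 mm wide, 88 mm tall, 150 to 195 mm from the axle, with a red stripe along its top and a dark window facing the axle.
- carousel (a joint): Turn of the carousel about its vertical axle, rad, 0 at the start, positive anticlockwise seen from above. No end stops. It turns with light friction (about 0.1 N m, so 1 to 2 N on an arm) and stays where it is left, without coasting.
- vial_orange: Loose glass sample vial with an orange cap, 29 mm diameter, 51 mm tall, 40 g, standing in one of the four cups of the carousel with about 2 mm of play. Origin at the centre of its underside, 49 mm above the bench; top of the cap 100 mm above the bench. This is the vial to bring to the reader.
- vial_white1: Loose glass sample vial with a white cap, 29 mm diameter, 51 mm tall, 40 g, standing in one of the four cups of the carousel with about 2 mm of play. Origin at the centre of its underside, 49 mm above the bench; top of the cap 100 mm above the bench.
- vial_white2: Loose glass sample vial with a white cap, 29 mm diameter, 51 mm tall, 40 g, standing in one of the four cups of the carousel with about 2 mm of play. Origin at the centre of its underside, 49 mm above the bench; top of the cap 100 mm above the bench.
- vial_white3: Loose glass sample vial with a white cap, 29 mm diameter, 51 mm tall, 40 g, standing in one of the four cups of the carousel with about 2 mm of play. Origin at the centre of its underside, 49 mm above the bench; top of the cap 100 mm above the bench.
- station (a point): The reading place: 120 mm from the axle, straight in front of the middle of the reader's dark window, 74 mm above the bench, on the line from the axle along the reader's red stripe. The axis of the orange-capped vial must come here. At the start the reader points between two arms.
- start_button_top (a point): Centre of the top of the green push button (32 mm diameter), at rest. It stands on the top of a fixed grey control box 90 x 90 x 60 mm and is pressed straight down, 6 mm of travel, 5 N when fully down.
- start_button (a joint): Travel of the green button, m: 0 released, 0.006 fully down. It springs back.
- reagent_bottle: Loose brown reagent bottle, 60 mm diameter, 120 mm tall, 0.25 kg; origin at the centre of its underside. Leave it alone.
- beaker: Loose glass beaker, 68 mm diameter, 80 mm tall, 0.12 kg; origin at the centre of its underside. Leave it alone.
- tip_box: Loose blue pipette-tip box with a white lid, 85 x 120 x 57 mm, 0.3 kg; origin at the centre of its underside. Leave it alone.
There are look-alikes about, which are no part of the job. What is shaped like the vial_white2 but pink or turquoise is not meant. Leave any purple look-alike of the vial_white3 alone.

How it is judged:
By the outcome, as a careful person would: the job done as asked, in the order asked, and still so for the second after the job is handed in, with the robot touching nothing.
It also fails if it takes over 54 s, if anything falls off the work surface, if the arm or the gripper's body presses on something with over 40 N, if the wrist force passes 120 N, or if a joint passes its speed limit or range.

## Working session

There is one attempt and no reset: what is moved stays moved. The work goes in short steps, Python scripts to look and compute and a tool call to move; the robot and the scene stay as the last step left them, time stands still between calls to the robot, and variables do not carry over. Pictures are saved under pics/ and viewed, at most 10 in all, crops included, and the job is handed in when it is done.

Besides the shell and the picture viewer there is one more tool, called after ">>>" in YAML: its name, and indented under it one key for each argument. move_arm: Moves the arm, as the interface text tells. Its arguments: {"type":"object","properties":{"steps":{"type":"string"},"grip_force":{"type":"number"}},"required":["steps"]}

```bash
mkdir -p pics
cat > h.py <<'E'
from plant import env
import cv2, numpy as np
def snap(n,f):
    c=env.camera(n); cv2.imwrite('pics/'+f,c['frame'][:,:,::-1]); 
    np.save('pics/'+f+'.npy',{k:c[k] for k in c if k!='frame'},allow_pickle=True); return c
def ray(f,u,v,z):
    c=np.load('pics/'+f+'.npy',allow_pickle=True).item()
    F=210/np.tan(np.radians(c['fov_y'])/2)
    A=np.array(c['attitude']); d=A@np.array([(u-c['cx'])/F,-(v-c['cy'])/F,-1]); e=np.array(c['eye'])
    return e+d*(z-e[2])/d[2]
E
python3 - <<'E'
from h import *
for n in('top','scene'):
    c=snap(n,n+'0.png'); print({k:c[k] for k in c if k!='frame'})
print(env.get_state())
E
```

```text
{'fov_y': 56.771881991069456, 'cx': 282.7174789591001, 'cy': 204.23824217405414, 'eye': array([0.50418548, 0.04834195, 0.92399607]), 'attitude': array([[-0.00784682,  0.99794024, -0.06366873],
       [-0.99980993, -0.00669327,  0.01831109],
       [ 0.01784722,  0.06380032,  0.99780309]])}
{'fov_y': 52.76702955214378, 'cx': 275.8354753838964, 'cy': 221.44113834542978, 'eye': array([1.28036979, 0.24294659, 0.56966342]), 'attitude': array([[-0.29425886, -0.50473017,  0.8115782 ],
       [ 0.95554266, -0.17199333,  0.23949222],
       [ 0.01870708,  0.8459703 ,  0.53290177]])}
{'clock': 0.1, 'joint_positions': array([-1.18899240e+00,  4.23758710e-01,  1.63057118e+00,  3.44047743e-06,
        1.08862972e+00, -1.90193857e-02]), 'dq': array([ 2.94518361e-03, -7.65086236e-04, -2.77330626e-03,  5.08080671e-05,
        3.00239768e-04, -6.06068695e-04]), 'effort': array([-4.70312079e-04, -5.45617211e+01, -2.74325466e+01,  6.45302469e-02,
        1.88452320e-02, -1.24591810e-05]), 'tcp_pos': array([ 0.24369126, -0.5750024 ,  0.22199967]), 'orientation': array([[ 9.20740699e-01,  3.90174716e-01, -5.06493118e-04],
       [ 3.90175044e-01, -9.20739824e-01,  1.26966459e-03],
       [ 2.90426361e-05, -1.36665283e-03, -9.99999066e-01]]), 'ft_force': array([0.17572718, 0.04933103, 0.01412606]), 'wrist_torque': array([ 0.05460227, -0.02705174,  0.00997809]), 'finger_force': 0.0, 'grip_width': 0.08811883161538862}
```

View pics/top0.png

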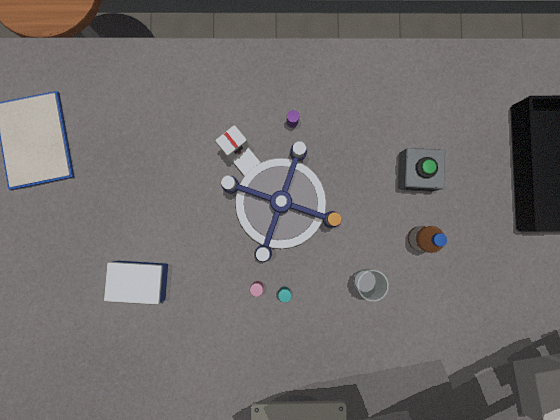

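View pics/scene0.png

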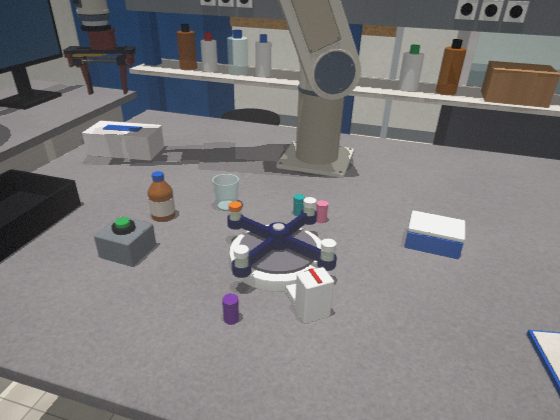

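The top view shows the hub at (281,201), the orange cap at (334,219), and white caps at (299,149), (229,183) and (263,254). The reader stripe is at (231,141) and the green button at (428,167).

Look-alikes are the pink vial (257,289), turquoise (285,295) and purple (293,118). The only orange cap is the one in the cup at (334,219). The bottle has a blue cap. I'll check this in a close crop.

Run:
```python
from h import *
im=cv2.imread('pics/top0.png')[115:265,210:360]
cv2.imwrite('pics/crop1.png',cv2.resize(im,(600,600),interpolation=cv2.INTER_CUBIC))
f='top0.png'
hub=ray(f,281,201,.09);print(hub)
for n,u,v,z in(('or',334,219,.1),('w1',299,149,.1),('w2',228.5,183,.1),('w3',263,254,.1),('rd',231,141,.088),('btn',428,167,.07),('bot',439,239,.12),('beak',371,286,.04),('turq',285,295,.05),('pink',257,289,.05),('purple',293,117,.05)):
    p=ray(f,u,v,z); d=p-hub; print(n,p.round(4),round(np.hypot(*d[:2]),4),round(np.degrees(np.arctan2(d[1],d[0])),1))
```

```text
[0.56440864 0.03667829 0.09      ]
or [ 0.5246 -0.0755  0.1   ] 0.119 -109.5
w1 [ 0.6753 -0.0027  0.1   ] 0.1177 -19.5
w2 [0.6028 0.1482 0.1   ] 0.118 71.0
w3 [0.452  0.0756 0.1   ] 0.1189 160.9
rd [0.696  0.1443 0.088 ] 0.17 39.3
btn [ 0.6397 -0.2921  0.07  ] 0.3373 -77.1
bot [ 0.481  -0.2904  0.12  ] 0.3376 -104.3
beak [ 0.3742 -0.1658  0.04  ] 0.2778 -133.2
turq [0.3579 0.0288 0.05  ] 0.2066 -177.8
pink [0.3718 0.0909 0.05  ] 0.2001 164.3
purple [0.7598 0.0072 0.05  ] 0.1976 -8.6
```

View pics/crop1.png

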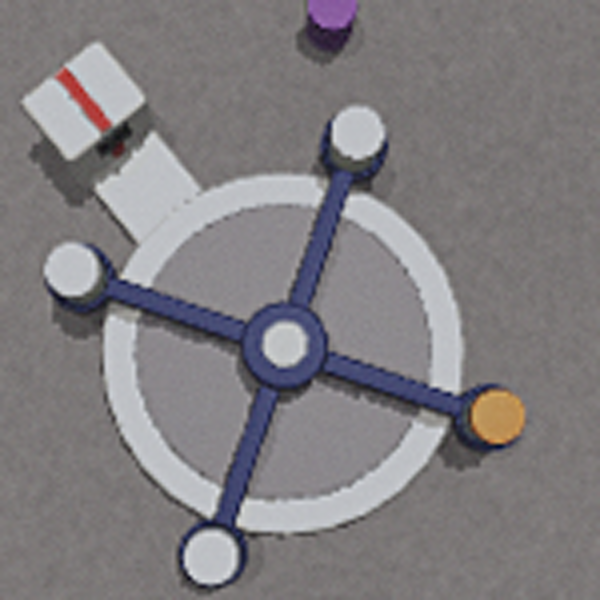

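The crop confirms the orange-capped vial, lower right at (497,417). Its arm is at -109.5°, the reader at about 39.3°, so the carousel needs to turn about +149° anticlockwise. I'll push the orange arm from its clockwise side with the fingers shut, starting with the approach at height.

>>> move_arm:
  steps: "0 0 0 0.045 -0.038 0 0; 0 0 0 0.045 -0.038 0 0; 0 0 0 0.045 -0.038 0 0; 0 0 0 0.045 -0.038 0 0; 0 0 0 0.045 -0.038 0 0"
  grip_force: 10

```text
clock: 0.72
tcp_pos: [0.3773, -0.3109, 0.2226]
orientation: [[0.921, 0.39, -0.0], [0.39, -0.921, 0.0], [-0.0, -0.0, -1.0]]
ft_force: [1.1, -0.7, 0.4]
grip_width: 0.0415
finger_force: 0.0
```

>>> move_arm:
  steps: "0 0 0 0.045 -0.038 0 0; 0 0 0 0.045 -0.038 0 0; 0 0 0 0.045 -0.038 0 0; 0 0 0 0.045 -0.038 0 0; 0 0 0 0.045 -0.038 0 0"

```text
clock: 1.35
tcp_pos: [0.5104, -0.0481, 0.2226]
orientation: [[0.921, 0.39, -0.0], [0.39, -0.921, -0.0], [-0.0, 0.0, -1.0]]
ft_force: [0.3, -0.4, -0.0]
grip_width: 0.0004
finger_force: 0.0
```

>>> move_arm:
  steps: "0 0 10.6 0 0 0 0; 0 0 10.6 0 0 0 0; 0 0 10.6 0 0 0 0; 0 0 10.6 0 0 0 0; 0 0 0 0 0 0 0"

```text
clock: 1.98
tcp_pos: [0.5097, -0.0499, 0.2224]
orientation: [[0.944, -0.331, -0.001], [-0.331, -0.944, 0.0], [-0.001, 0.0, -1.0]]
ft_force: [0.2, -0.1, 1.0]
grip_width: 0.0005
finger_force: 0.0
```

>>> move_arm:
  steps: "0 0 0 -0.006 -0.035 0 0; 0 0 0 0 0 0.06 0; 0 0 0 0 0 0.06 0; 0 0 0 0 0 0 0"

```text
clock: 2.48
tcp_pos: [0.5122, -0.0147, 0.099]
orientation: [[0.944, -0.329, -0.01], [-0.329, -0.944, 0.001], [-0.01, 0.003, -1.0]]
ft_force: [-0.1, -0.4, 1.1]
grip_width: 0.0004
finger_force: 0.0
```

Run:
```python
from h import *
c=snap('top','t2.png'); im=cv2.imread('pics/t2.png')[100:280,190:370]
cv2.imwrite('pics/crop2.png',cv2.resize(im,(600,600),interpolation=cv2.INTER_CUBIC))
s=env.get_state(); print(s['tcp_pos'],s['joint_positions'])
```

```text
[ 0.51459437 -0.01494059  0.10165262] [-5.21443443e-02  4.47863088e-01  1.94756683e+00  3.53162115e-06
  7.50767917e-01  1.85528279e+00]
```

View pics/crop2.png

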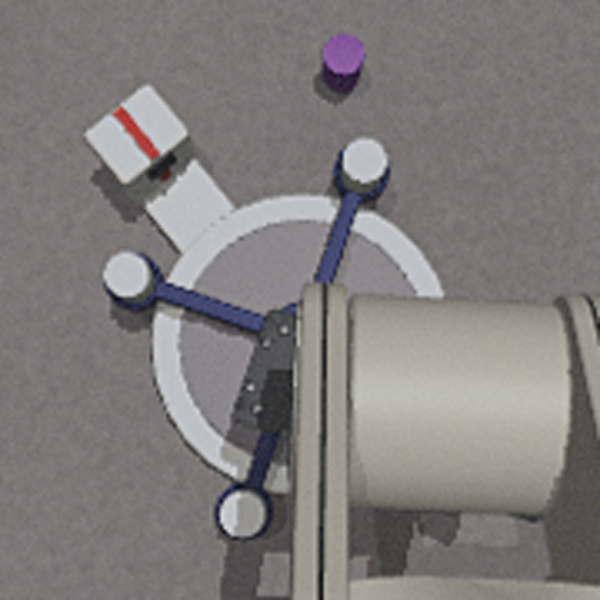

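The gripper is down between the orange arm and the lower-left arm, clear of the vials; reader stripe at (137,135), cap of the lower-left vial at (243,512). I'll lower it and touch the bar.

>>> move_arm:
  steps: "0 0 0 0 0 0.046 0; 0 0 0 0.005 0 0 0; 0 0 0 0.005 0 0 0; 0 0 -5 0.006 0.001 0 0; 0 0 -5 0.0057 0.0012 0 0"

```text
clock: 3.15
tcp_pos: [0.5371, -0.0242, 0.0593]
orientation: [[0.987, -0.161, 0.002], [-0.161, -0.987, -0.0], [0.002, -0.0, -1.0]]
ft_force: [-2.6, -0.0, 0.2]
grip_width: 0.0003
finger_force: 1.1
```

>>> move_arm:
  steps: "0 0 -5 0.0057 0.0012 0.002 0; 0 0 -5 0.0057 0.0012 0 0; 0 0 -5 0.0057 0.0012 0 0; 0 0 -5 0.0057 0.0012 0 0; 0 0 -5 0.0057 0.0012 0 0"

```text
clock: 3.78
tcp_pos: [0.5655, -0.0301, 0.0574]
orientation: [[0.962, 0.271, 0.002], [0.271, -0.962, -0.001], [0.002, 0.001, -1.0]]
ft_force: [-2.0, -1.4, -1.6]
grip_width: 0.0003
finger_force: 1.1
```

>>> move_arm:
  steps: "0 0 -5 0.0057 0.0012 0 0; 0 0 -5 0.0057 0.0012 0 0; 0 0 -5 0.0057 0.0012 0 0; 0 0 -5 0.0057 0.0012 0 0; 0 0 -5 0.0057 0.0012 0 0"

```text
clock: 4.4
tcp_pos: [0.594, -0.0234, 0.0576]
orientation: [[0.758, 0.653, 0.003], [0.653, -0.758, -0.001], [0.002, 0.003, -1.0]]
ft_force: [-0.9, -2.7, -1.1]
grip_width: 0.0006
finger_force: 1.1
```

>>> move_arm:
  steps: "0 0 -5 0.0057 0.0012 0 0; 0 0 -5 0.0057 0.0012 0 0; 0 0 -5 0.0057 0.0012 0 0; 0 0 -5 0.0057 0.0012 0 0; 0 0 -5 0.0057 0.0012 0 0"

```text
clock: 5.03
tcp_pos: [0.617, -0.0053, 0.0578]
orientation: [[0.411, 0.912, 0.004], [0.912, -0.411, -0.001], [0.001, 0.004, -1.0]]
ft_force: [0.1, -2.5, -0.8]
grip_width: 0.0004
finger_force: 1.1
```

>>> move_arm:
  steps: "0 0 -5 0.0057 0.0012 0 0; 0 0 -5 0.0057 0.0012 0 0; 0 0 -5 0.0057 0.0012 0 0; 0 0 -5 0.0057 0.0012 0 0; 0 0 -5 0.0057 0.0012 0 0"

```text
clock: 5.65
tcp_pos: [0.6301, 0.0208, 0.058]
orientation: [[-0.013, 1.0, 0.005], [1.0, 0.013, -0.001], [-0.001, 0.005, -1.0]]
ft_force: [1.6, -2.9, -1.2]
grip_width: 0.0007
finger_force: 1.1
```

>>> move_arm:
  steps: "0 0 -5 0.0057 0.0012 0 0; 0 0 -5 0.0057 0.0012 0 0; 0 0 -5 0.0057 0.0012 0 0; 0 0 -5 0.0057 0.0012 0 0; 0 0 -5 0.0057 0.0012 0 0"

```text
clock: 6.28
tcp_pos: [0.631, 0.0499, 0.0581]
orientation: [[-0.434, 0.901, 0.005], [0.901, 0.434, -0.0], [-0.002, 0.005, -1.0]]
ft_force: [1.8, -1.5, -0.4]
grip_width: 0.0001
finger_force: 1.3
```

Run:
```python
from h import *
s=env.get_state(); print(s['tcp_pos'],s['orientation'],s['ft_force'])
snap('top','t3.png'); im=cv2.imread('pics/t3.png')[100:280,190:370]
cv2.imwrite('pics/crop3.png',cv2.resize(im,(600,600),interpolation=cv2.INTER_CUBIC))
```

```text
[0.63096985 0.04988842 0.05805662] [[-4.34468816e-01  9.00671074e-01  5.33524627e-03]
 [ 9.00683434e-01  4.34475909e-01 -1.90968924e-04]
 [-2.49003616e-03  4.72239789e-03 -9.99985749e-01]] [ 1.75421161 -1.52250989 -0.4293401 ]
```

View pics/crop3.png

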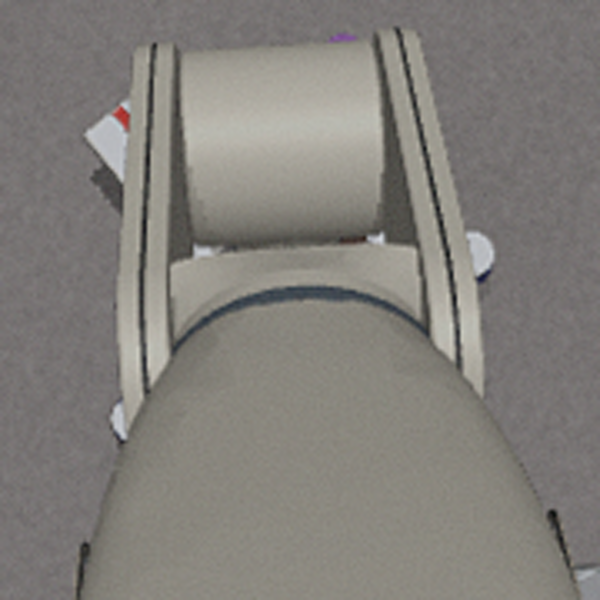

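The wrist hides the carousel, with only the reader's edge (125,115) and a white cap (481,253) visible. The bar should be near 25° by the kinematics. I'll push about 11° further, back off, lift and move aside towards the button to look.

>>> move_arm:
  steps: "0 0 -5 0.0057 0.0012 0 0; 0 0 -5 0.0057 0.0012 0 0; 0 0 -1 0.0012 0.0002 0 0; 0 0 0 -0.008 0 0 0; 0 0 0 -0.012 0 0 0"

```text
clock: 6.95
tcp_pos: [0.637, 0.0459, 0.0551]
orientation: [[-0.595, 0.804, 0.0], [0.804, 0.595, 0.0], [-0.0, 0.0, -1.0]]
ft_force: [-0.7, 0.2, -0.6]
grip_width: 0.0002
finger_force: 0.0
```

>>> move_arm:
  steps: "0 0 0 0 0 -0.04 0; 0 0 0 0 0 -0.055 0; 0 0 0 -0.045 -0.03 -0.02 0; 0 0 0 -0.05 -0.035 0 0; 0 0 0 -0.05 -0.035 0 0"

```text
clock: 7.58
tcp_pos: [0.6429, -0.1321, 0.1704]
orientation: [[-0.595, 0.804, 0.001], [0.804, 0.595, -0.0], [-0.001, 0.001, -1.0]]
ft_force: [-0.1, -0.5, -0.1]
grip_width: 0.0002
finger_force: 0.0
```

>>> move_arm:
  steps: "0 0 0 -0.05 -0.035 0 0; 0 0 0 -0.05 -0.035 0 0; 0 0 0 0 0 0 0"

```text
clock: 7.95
tcp_pos: [0.6454, -0.257, 0.1694]
orientation: [[-0.591, 0.807, 0.0], [0.807, 0.591, -0.001], [-0.001, -0.0, -1.0]]
ft_force: [0.7, 1.2, -0.2]
grip_width: 0.0007
finger_force: 0.0
```

Run:
```python
from h import *
s=env.get_state(); print(s['tcp_pos'],s['orientation'],s['ft_force'])
snap('top','t4.png'); im=cv2.imread('pics/t4.png')[115:265,210:360]
cv2.imwrite('pics/crop4.png',cv2.resize(im,(600,600),interpolation=cv2.INTER_CUBIC))
```

```text
[ 0.64542052 -0.25698068  0.16944994] [[-5.90508849e-01  8.07031086e-01  3.52751407e-04]
 [ 8.07030774e-01  5.90508938e-01 -7.23916285e-04]
 [-7.92525804e-04 -1.42797731e-04 -9.99999676e-01]] [ 0.69384163  1.16021371 -0.17620738]
```

View pics/crop4.png

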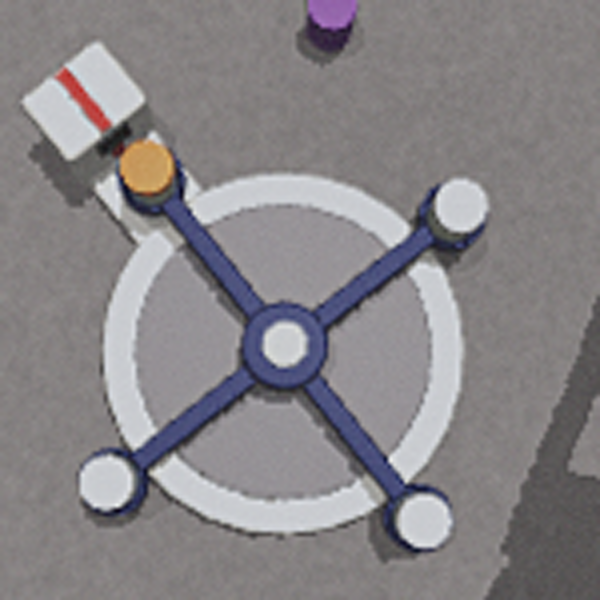

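The orange vial (148,167 in the crop) now stands nearly in front of the reader window, with the stripe running (62,70)-(108,130) and the hub at (284,344). I'll measure the residual angle with colour centroids.

Run:
```python
from h import *
f='t4.png'
W=lambda u,v,z: ray(f,210+(u+.5)/4-.5,115+(v+.5)/4-.5,z)[:2]
im=cv2.imread('pics/crop4.png'); hsv=cv2.cvtColor(im,cv2.COLOR_BGR2HSV)
def cen(m,x0,y0,x1,y1):
    y,x=np.nonzero(m[y0:y1,x0:x1]); return x.mean()+x0,y.mean()+y0,len(x)
sat=hsv[...,1]>110
red=sat&((hsv[...,0]<6)|(hsv[...,0]>174)); org=sat&(hsv[...,0]>8)&(hsv[...,0]<25)
wh=(hsv[...,1]<30)&(hsv[...,2]>185)
R=cen(red,40,50,112,133);O=cen(org,100,120,200,210)
caps=[cen(wh,425,170,495,240),cen(wh,70,440,135,515),cen(wh,390,490,460,550)]
print(R,O,caps)
P=[W(*O[:2],.1)]+[W(*c[:2],.1) for c in caps]
C=np.mean(P,0); hubA=W(284,344,.09); print('centres',C,hubA)
# stripe axis direction
y,x=np.nonzero(red[50:133,40:112]); pts=np.array([W(a+40,b+50,.088) for a,b in zip(x,y)])
d=np.linalg.svd(pts-pts.mean(0),full_matrices=False)[2][0]; print('stripe dir',np.degrees(np.arctan(d[1]/d[0])))
q=np.mean([W(*p,.088) for p in((99,40),(146,100),(70,161),(22,101))],0)
# drum centre: outer circle z=.03: 4 extents
for c in(C,hubA):
    A=lambda p: np.degrees(np.arctan2(p[1]-c[1],p[0]-c[0]))
    print('reader',A(pts.mean(0)),A(q),'caps',[A(p) for p in P],[np.hypot(*(p-c)) for p in P])
print('btn',ray(f,428,167,.07),env.get_state()['clock'])
```

```text
(np.float64(83.71593533487298), np.float64(99.65473441108546), 866) (np.float64(146.75955345641907), np.float64(167.60283383426363), 2329) [(np.float64(460.88463426607757), np.float64(204.7540500736377), 2037), (np.float64(106.34461966604823), np.float64(481.47541743970316), 2156), (np.float64(424.42755344418055), np.float64(520.8641330166271), 2105)]
centres [0.56521374 0.03712766] [0.56522294 0.03747917]
stripe dir 38.38310630622356
reader 38.91237425294933 38.91963420323245 caps [np.float64(37.79754392910575), np.float64(-52.24516387811221), np.float64(127.54458147820701), np.float64(-142.42569180557498)] [np.float64(0.11933581708174658), np.float64(0.11994958301836899), np.float64(0.11948404883122635), np.float64(0.11977484042559272)]
reader 38.82318789230521 38.83018149961325 caps [np.float64(37.66664823346272), np.float64(-52.351202481683565), np.float64(127.65103834442), np.float64(-142.2953463923599)] [np.float64(0.11911342741505478), np.float64(0.1202220764707883), np.float64(0.11921115239276998), np.float64(0.11999678952126713)]
btn [ 0.63974813 -0.29214811  0.07      ] 8.0
```

The residual is about +1.1° (2.5 mm), so I'll go back for a fine nudge.

>>> move_arm:
  steps: "0 0 0 0.043 0.029 0 0; 0 0 0 0.043 0.029 0 0; 0 0 0 0.043 0.029 0 0; 0 0 0 0.043 0.029 0 0; 0 0 0 0.043 0.029 0 0"

```text
clock: 8.62
tcp_pos: [0.6335, 0.0104, 0.1697]
orientation: [[-0.596, 0.803, -0.001], [0.803, 0.596, 0.0], [0.001, -0.0, -1.0]]
ft_force: [0.3, -0.2, 0.3]
grip_width: 0.0003
finger_force: 0.0
```

>>> move_arm:
  steps: "0 0 -2.5 0.043 0.03 0 0; 0 0 0 0 0 0.05 0; 0 0 0 0 0 0.04 0; 0 0 0 0 0 0.022 0; 0 0 0 0 0 0 0"

```text
clock: 9.25
tcp_pos: [0.6316, 0.0603, 0.0563]
orientation: [[-0.63, 0.776, -0.003], [0.776, 0.63, -0.0], [0.002, -0.003, -1.0]]
ft_force: [-0.7, 0.1, 0.5]
grip_width: 0.0003
finger_force: 0.0
```

```bash
cat > k.py <<'E'
from h import *
s=env.get_state(); p=s['tcp_pos'][:2]-[.5652,.0373]; R=s['orientation']
a=np.radians(38.9); u=np.array([np.cos(a),np.sin(a)]); t=np.array([-u[1],u[0]])
print(s['tcp_pos'],'psi-90',np.degrees(np.arctan2(R[1,0],R[0,0]))-90,'u',p@u,'t',p@t,s['ft_force'],s['clock'])
E
python3 k.py
```

```text
[0.6315581  0.06025641 0.05632684] psi-90 39.08645004526369 u 0.06605851089819567 t -0.023804766191478137 [-0.6801968   0.11762054  0.48672586] 9.25
```

>>> move_arm:
  steps: "0 0 0 0.003 0 0 0; 0 0 0 0.002 0 0 0; 0 0 0 0 0 0 0; 0 0 0 0 0 0 0"

```text
clock: 9.75
tcp_pos: [0.63, 0.0637, 0.0583]
orientation: [[-0.63, 0.776, 0.001], [0.776, 0.63, 0.0], [-0.001, 0.001, -1.0]]
ft_force: [0.2, 0.7, 0.3]
grip_width: 0.0007
finger_force: 0.0
```

```bash
python3 k.py
```

```text
[0.62997403 0.06366796 0.05829849] psi-90 39.06022653575755 u 0.06696804838976225 t -0.02015501460622102 [0.21976074 0.68816456 0.25350611] 9.75
```

>>> move_arm:
  steps: "0 0 0 0.001 0 0 0; 0 0 0 0 0 0 0"

```text
clock: 10.0
tcp_pos: [0.629, 0.0645, 0.0577]
orientation: [[-0.63, 0.776, 0.0], [0.776, 0.63, 0.0], [-0.0, 0.0, -1.0]]
ft_force: [0.0, -0.5, 0.2]
grip_width: 0.0009
finger_force: 0.0
```

```bash
python3 k.py
```

```text
[0.62901762 0.06446644 0.0577066 ] psi-90 39.06388273879625 u 0.06672514063576787 t -0.01893301161535896 [ 0.0161007  -0.49574502  0.15123767] 10.0
```

>>> move_arm:
  steps: "0 0 0 0.001 0 0 0; 0 0 0 0 0 0 0"

```text
clock: 10.25
tcp_pos: [0.6285, 0.0652, 0.0577]
orientation: [[-0.63, 0.776, 0.0], [0.776, 0.63, -0.0], [-0.0, 0.0, -1.0]]
ft_force: [0.4, -1.5, 0.3]
grip_width: 0.0007
finger_force: 0.6
```

```bash
python3 k.py
```

```text
[0.62851649 0.06519053 0.05769208] psi-90 39.064659418581186 u 0.0667898495695934 t -0.018054801949901063 [ 0.41381719 -1.45970463  0.31147705] 10.25
```

>>> move_arm:
  steps: "0 0 0 0.0008 0 0 0; 0 0 0 0 0 0 0"

```text
clock: 10.5
tcp_pos: [0.628, 0.0659, 0.0577]
orientation: [[-0.63, 0.776, 0.0], [0.776, 0.63, 0.0], [-0.0, 0.0, -1.0]]
ft_force: [2.1, -1.2, -0.1]
grip_width: 0.0007
finger_force: 0.7
```

```bash
python3 k.py
```

```text
[0.62802562 0.06590376 0.05770106] psi-90 39.06539049944328 u 0.06685571448397538 t -0.017191487340373145 [ 2.11907504 -1.24825169 -0.12624794] 10.5
```

Contact was at t≈-18.1 mm. The last 0.6 mm follows, then I'll retreat.

>>> move_arm:
  steps: "0 0 0 0.0006 0 0 0; 0 0 0 0 0 0 0; 0 0 0 -0.008 0 0 0; 0 0 0 -0.012 0 0 0; 0 0 0 0 0 -0.04 0"

```text
clock: 11.12
tcp_pos: [0.6385, 0.0495, 0.0952]
orientation: [[-0.629, 0.777, -0.006], [0.777, 0.629, -0.0], [0.004, -0.005, -1.0]]
ft_force: [-0.8, -0.1, 0.2]
grip_width: 0.0004
finger_force: 0.0
```

>>> move_arm:
  steps: "0 0 0 0 0 -0.055 0; 0 0 0 -0.045 -0.035 -0.02 0; 0 0 0 -0.05 -0.035 0 0; 0 0 0 -0.05 -0.035 0 0; 0 0 0 -0.05 -0.035 0 0"

```text
clock: 11.75
tcp_pos: [0.6543, -0.1915, 0.1729]
orientation: [[-0.63, 0.777, 0.0], [0.777, 0.63, 0.0], [-0.0, 0.0, -1.0]]
ft_force: [1.9, 0.4, 0.8]
grip_width: 0.0007
finger_force: 0.0
```

>>> move_arm:
  steps: "0 0 0 -0.045 -0.035 0 0; 0 0 0 0 0 0 0; 0 0 0 0 0 0 0"

```text
clock: 12.12
tcp_pos: [0.6551, -0.246, 0.1723]
orientation: [[-0.629, 0.777, -0.001], [0.777, 0.629, 0.001], [0.001, -0.0, -1.0]]
ft_force: [0.2, 1.3, 0.5]
grip_width: 0.0004
finger_force: 0.0
```

```bash
python3 k.py
python3 - <<'E'
from h import *
f='t5.png'; snap('top',f); im=cv2.imread('pics/t5.png')[115:265,210:360]
im=cv2.resize(im,(600,600),interpolation=cv2.INTER_CUBIC); cv2.imwrite('pics/crop5.png',im)
W=lambda u,v,z: ray(f,210+(u+.5)/4-.5,115+(v+.5)/4-.5,z)[:2]
hsv=cv2.cvtColor(im,cv2.COLOR_BGR2HSV)
def cen(m,x0,y0,x1,y1):
    y,x=np.nonzero(m[y0:y1,x0:x1]); return x.mean()+x0,y.mean()+y0
sat=hsv[...,1]>110
red=sat&((hsv[...,0]<6)|(hsv[...,0]>174)); org=sat&(hsv[...,0]>8)&(hsv[...,0]<25)
wh=(hsv[...,1]<30)&(hsv[...,2]>185)
P=[W(*cen(org,100,120,200,210),.1)]+[W(*c,.1) for c in(cen(wh,425,170,495,240),cen(wh,70,440,135,515),cen(wh,390,490,460,550))]
for c in((.5652,.0373),np.mean(P,0)):
    A=lambda p: np.degrees(np.arctan2(p[1]-c[1],p[0]-c[0])); print(A(W(*cen(red,40,50,112,133),.088)),[A(p) for p in P])
E
```

```text
[ 0.65505304 -0.24603286  0.17227625] psi-90 38.999545161504415 u -0.1079950530379793 t -0.2769262473500359 [0.16171027 1.31697539 0.53056131] 12.125
38.86193484276164 [np.float64(39.668810737198804), np.float64(-50.35298874630103), np.float64(129.4520456424872), np.float64(-140.43026253766396)]
38.88231572188723 [np.float64(39.69781524459596), np.float64(-50.32227117654135), np.float64(129.42134274515465), np.float64(-140.4591905096118)]
```

View pics/crop5.png

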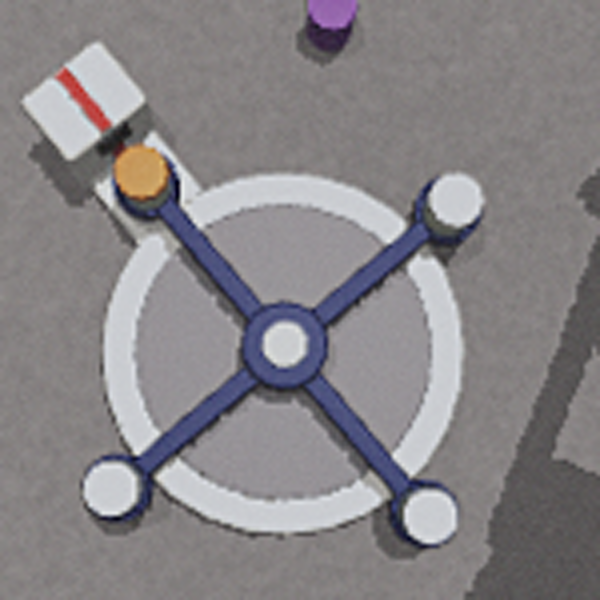

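The nudge overshot by about 0.8° (orange cap now (141,173), vials all upright). I'll correct it by pushing the neighbouring bar back clockwise from the same gap.

>>> move_arm:
  steps: "0 0 0 0.0424 0.0278 0 0; 0 0 0 0.0424 0.0278 0 0; 0 0 0 0.0424 0.0278 0 0; 0 0 0 0.0424 0.0278 0 0; 0 0 0 0.0424 0.0278 0 0"

```text
clock: 12.8
tcp_pos: [0.6291, 0.0097, 0.1729]
orientation: [[-0.632, 0.775, 0.0], [0.775, 0.632, 0.0], [0.0, 0.0, -1.0]]
ft_force: [0.2, -0.4, -0.3]
grip_width: 0.0004
finger_force: 0.0
```

>>> move_arm:
  steps: "0 0 0 0 0 0.05 0; 0 0 0 0 0 0.045 0; 0 0 0 0 0 0.02 0; 0 0 0 0 0 0 0; 0 0 0 0 -0.004 0 0"

```text
clock: 13.42
tcp_pos: [0.6279, 0.004, 0.0592]
orientation: [[-0.63, 0.776, 0.003], [0.776, 0.63, 0.0], [-0.002, 0.002, -1.0]]
ft_force: [-0.3, -1.6, 0.1]
grip_width: 0.0004
finger_force: 0.0
```

```bash
cat > k2.py <<'E'
from h import *
s=env.get_state(); p=s['tcp_pos'][:2]-[.5652,.0373]
a=np.radians(-50.4); u=np.array([np.cos(a),np.sin(a)]); t=np.array([-u[1],u[0]])
print(s['tcp_pos'],'u',p@u,'t',p@t,'f',s['ft_force'],s['ft_force'][:2]@t,s['finger_force'],s['clock'])
E
python3 k2.py
```

```text
[0.62794373 0.00399733 0.05924102] u 0.06565450465467554 t 0.027116952916544614 f [-0.31389361 -1.61317613  0.14454269] -1.2701363492465547 0.0 13.425
```

>>> move_arm:
  steps: "0 0 0 0 -0.003 0 0; 0 0 0 0 0 0 0; 0 0 0 0 0 0 0"

```text
clock: 13.8
tcp_pos: [0.6247, 0.0018, 0.0583]
orientation: [[-0.63, 0.777, 0.001], [0.777, 0.63, 0.0], [-0.001, 0.001, -1.0]]
ft_force: [-0.9, -0.7, 0.3]
grip_width: 0.0006
finger_force: 0.0
```

```bash
python3 k2.py
```

```text
[0.62471081 0.00178124 0.05833576] u 0.06530129811278726 t 0.02321335618619694 f [-0.90791587 -0.70376076  0.3454744 ] -1.1481551932082512 0.0 13.8
```

>>> move_arm:
  steps: "0 0 0 0 -0.001 0 0; 0 0 0 0 0 0 0"

```text
clock: 14.05
tcp_pos: [0.6235, 0.0013, 0.0577]
orientation: [[-0.63, 0.776, -0.0], [0.776, 0.63, 0.0], [0.0, -0.0, -1.0]]
ft_force: [0.4, 0.1, 0.3]
grip_width: 0.0006
finger_force: 0.0
```

```bash
python3 k2.py
```

```text
[0.62350764 0.0012977  0.05765468] u 0.06490693861522606 t 0.02197808425826228 f [0.37966444 0.11505327 0.26946882] 0.36587418846617803 0.0 14.05
```

>>> move_arm:
  steps: "0 0 0 0 -0.001 0 0; 0 0 0 0 0 0 0"

```text
clock: 14.3
tcp_pos: [0.6227, 0.0007, 0.0576]
orientation: [[-0.63, 0.776, -0.0], [0.776, 0.63, -0.0], [0.0, -0.0, -1.0]]
ft_force: [-0.5, -0.2, -0.4]
grip_width: 0.0009
finger_force: 0.0
```

```bash
python3 k2.py
```

```text
[0.62269501 0.00066945 0.05760035] u 0.0648730241453019 t 0.020951474706278405 f [-0.51576669 -0.15686985 -0.38236541] -0.49739766756332093 0.0 14.3
```

>>> move_arm:
  steps: "0 0 0 0 -0.0006 0 0; 0 0 0 0 0 0 0"

```text
clock: 14.55
tcp_pos: [0.6223, 0.0003, 0.0577]
orientation: [[-0.63, 0.776, -0.0], [0.776, 0.63, -0.0], [0.0, -0.0, -1.0]]
ft_force: [-0.3, -0.4, 0.2]
grip_width: 0.0003
finger_force: 0.0
```

```bash
python3 k2.py
```

```text
[6.22304617e-01 3.22533380e-04 5.76533625e-02] u 0.06489148059446749 t 0.02042953941372943 f [-0.28443876 -0.36178677  0.23112472] -0.4497753980354352 0.0 14.55
```

>>> move_arm:
  steps: "0 0 0 0 -0.0005 0 0; 0 0 0 0 0 0 0"

```text
clock: 14.8
tcp_pos: [0.6219, -0.0, 0.0577]
orientation: [[-0.63, 0.776, -0.0], [0.776, 0.63, 0.0], [0.0, -0.0, -1.0]]
ft_force: [0.7, -0.2, -0.5]
grip_width: 0.0002
finger_force: 0.0
```

```bash
python3 k2.py
```

```text
[ 6.21907825e-01 -5.25049286e-06  5.76696873e-02] u 0.06489111749667338 t 0.01991486840940416 f [ 0.70472185 -0.19505183 -0.5171542 ] 0.4186668000937732 0.0 14.8
```

>>> move_arm:
  steps: "0 0 0 0 -0.0005 0 0; 0 0 0 0 0 0 0"

```text
clock: 15.05
tcp_pos: [0.6215, -0.0003, 0.0577]
orientation: [[-0.63, 0.776, -0.0], [0.776, 0.63, -0.0], [0.0, -0.0, -1.0]]
ft_force: [1.1, -0.4, 0.3]
grip_width: 0.0003
finger_force: 0.0
```

```bash
python3 k2.py
```

```text
[ 6.21532881e-01 -3.29026266e-04  5.76897258e-02] u 0.06490159264221486 t 0.01941958655585189 f [ 1.07877945 -0.39841705  0.27722336] 0.5772532702301885 0.0 15.05
```

>>> move_arm:
  steps: "0 0 0 0 -0.0005 0 0; 0 0 0 0 0 0 0"

```text
clock: 15.3
tcp_pos: [0.6211, -0.0006, 0.0577]
orientation: [[-0.63, 0.776, -0.0], [0.776, 0.63, -0.0], [0.0, -0.0, -1.0]]
ft_force: [-0.1, 0.7, 1.2]
grip_width: 0.0005
finger_force: 0.0
```

```bash
python3 k2.py
```

```text
[ 0.62111094 -0.00064647  0.05765634] u 0.06487723602067011 t 0.018892129019660538 f [-0.07446401  0.73596608  1.15094694] 0.4117469258868041 0.0 15.3
```

>>> move_arm:
  steps: "0 0 0 0 -0.0005 0 0; 0 0 0 0 0 0 0"

```text
clock: 15.55
tcp_pos: [0.6207, -0.001, 0.0577]
orientation: [[-0.63, 0.776, -0.0], [0.776, 0.63, 0.0], [0.0, -0.0, -1.0]]
ft_force: [-0.1, 0.6, -0.9]
grip_width: 0.0006
finger_force: 0.0
```

```bash
python3 k2.py
```

```text
[ 0.6207406  -0.00096345  0.05766612] u 0.06488540529698195 t 0.018404733058754837 f [-0.11923695  0.60269441 -0.86215683] 0.29229822751065904 0.0 15.55
```

>>> move_arm:
  steps: "0 0 0 0 -0.0005 0 0; 0 0 0 0 0 0 0"

```text
clock: 15.8
tcp_pos: [0.6204, -0.0013, 0.0577]
orientation: [[-0.63, 0.776, -0.0], [0.776, 0.63, 0.0], [0.0, -0.0, -1.0]]
ft_force: [-0.7, -0.4, -0.7]
grip_width: 0.0008
finger_force: 0.0
```

```bash
python3 k2.py
```

```text
[ 0.62037381 -0.00129078  0.0576813 ] u 0.06490381417460164 t 0.017913462581612676 f [-0.68896364 -0.40302936 -0.67423705] -0.7877561900465203 0.0 15.8
```

>>> move_arm:
  steps: "0 0 0 0 -0.0005 0 0; 0 0 0 0 0 0 0"

```text
clock: 16.05
tcp_pos: [0.62, -0.0016, 0.0577]
orientation: [[-0.63, 0.776, -0.0], [0.776, 0.63, 0.0], [0.0, -0.0, -1.0]]
ft_force: [-0.6, -0.6, -1.3]
grip_width: 0.0002
finger_force: 0.0
```

```bash
python3 k2.py
```

```text
[ 0.61998947 -0.0015854   0.05768382] u 0.06488583686107104 t 0.017429520165208687 f [-0.60036193 -0.61026862 -1.25315905] -0.8515866747912122 0.0 16.05
```

>>> move_arm:
  steps: "0 0 0 0 -0.0005 0 0; 0 0 0 0 0 0 0"

```text
clock: 16.3
tcp_pos: [0.6196, -0.0019, 0.0577]
orientation: [[-0.63, 0.776, 0.0], [0.776, 0.63, 0.0], [0.0, 0.0, -1.0]]
ft_force: [0.2, 0.0, -0.4]
grip_width: 0.0004
finger_force: 0.0
```

>>> move_arm:
  steps: "0 0 0 0 -0.0005 0 0; 0 0 0 0 0 0 0"

```text
clock: 16.55
tcp_pos: [0.6193, -0.0022, 0.0577]
orientation: [[-0.63, 0.776, 0.0], [0.776, 0.63, 0.0], [-0.0, 0.0, -1.0]]
ft_force: [0.3, 0.2, 0.2]
grip_width: 0.0009
finger_force: 0.1
```

>>> move_arm:
  steps: "0 0 0 0 -0.0005 0 0; 0 0 0 0 0 0 0"

```text
clock: 16.8
tcp_pos: [0.619, -0.0024, 0.0577]
orientation: [[-0.63, 0.776, 0.0], [0.776, 0.63, 0.0], [-0.0, 0.0, -1.0]]
ft_force: [0.1, 1.3, -0.9]
grip_width: 0.0003
finger_force: 0.7
```

```bash
python3 k2.py
```

```text
[ 0.61900748 -0.00242542  0.05771365] u 0.06490714461403173 t 0.01613744199155477 f [ 0.13107246  1.32217019 -0.90843313] 0.9437760607190185 0.6779836490750313 16.8
```

>>> move_arm:
  steps: "0 0 0 0 -0.0005 0 0; 0 0 0 0 0 0 0"

```text
clock: 17.05
tcp_pos: [0.6186, -0.0029, 0.0577]
orientation: [[-0.63, 0.776, 0.0], [0.776, 0.63, 0.0], [-0.0, 0.0, -1.0]]
ft_force: [1.1, 0.5, -1.0]
grip_width: 0.0004
finger_force: 0.8
```

```bash
python3 k2.py
```

```text
[ 0.61856458 -0.00285506  0.05767847] u 0.06495586915421026 t 0.01552232089395086 f [ 1.05039726  0.46642449 -0.97667137] 1.10665515500232 0.7743615098297596 17.05
```

>>> move_arm:
  steps: "0 0 0 0 0.004 0 0; 0 0 0 0 0.008 0 0; 0 0 0 0 0 -0.04 0; 0 0 0 0 0 -0.055 0; 0 0 0 0 0 -0.02 0"

```text
clock: 17.68
tcp_pos: [0.6297, 0.005, 0.1761]
orientation: [[-0.63, 0.776, 0.005], [0.776, 0.63, -0.0], [-0.003, 0.004, -1.0]]
ft_force: [0.7, 0.0, -0.6]
grip_width: 0.0007
finger_force: 0.0
```

>>> move_arm:
  steps: "0 0 0 -0.0476 -0.0355 0 0; 0 0 0 -0.0476 -0.0355 0 0; 0 0 0 -0.0476 -0.0355 0 0; 0 0 0 -0.0476 -0.0355 0 0; 0 0 0 -0.0476 -0.0355 0 0"

```text
clock: 18.3
tcp_pos: [0.6396, -0.2935, 0.1718]
orientation: [[-0.63, 0.776, -0.001], [0.776, 0.63, 0.001], [0.001, -0.0, -1.0]]
ft_force: [0.1, -0.2, -0.3]
grip_width: 0.0007
finger_force: 0.0
```

Run:
```python
from h import *
f='t6.png'; snap('top',f); im=cv2.imread('pics/t6.png')[115:265,210:360]
im=cv2.resize(im,(600,600),interpolation=cv2.INTER_CUBIC); cv2.imwrite('pics/crop6.png',im)
W=lambda u,v,z: ray(f,210+(u+.5)/4-.5,115+(v+.5)/4-.5,z)[:2]
hsv=cv2.cvtColor(im,cv2.COLOR_BGR2HSV)
def cen(m,x0,y0,x1,y1):
    y,x=np.nonzero(m[y0:y1,x0:x1]); return x.mean()+x0,y.mean()+y0
sat=hsv[...,1]>110
red=sat&((hsv[...,0]<6)|(hsv[...,0]>174)); org=sat&(hsv[...,0]>8)&(hsv[...,0]<25)
wh=(hsv[...,1]<30)&(hsv[...,2]>185)
P=[W(*cen(org,100,120,200,210),.1)]+[W(*c,.1) for c in(cen(wh,425,170,495,240),cen(wh,70,440,135,515),cen(wh,390,490,460,550))]
for c in((.5652,.0373),np.mean(P,0)):
    A=lambda p: np.degrees(np.arctan2(p[1]-c[1],p[0]-c[0])); print(A(W(*cen(red,40,50,112,133),.088)),[A(p) for p in P])
f='scene0.png'; g=cv2.cvtColor(cv2.imread('pics/top0.png'),cv2.COLOR_BGR2HSV)[150:185,410:446]
m=(g[...,0]>45)&(g[...,0]<80)&(g[...,1]>120); y,x=np.nonzero(m)
u,v=x.mean()+410,y.mean()+150; print('btn',u,v,len(x),[ray('top0.png',u,v,z) for z in(.07,.075)])
g=cv2.cvtColor(cv2.imread('pics/scene0.png'),cv2.COLOR_BGR2HSV)[205:250,90:160]
m=(g[...,0]>45)&(g[...,0]<80)&(g[...,1]>120); y,x=np.nonzero(m); print('scene',x.min()+90,x.max()+90,y.min()+205,y.max()+205,[ray('scene0.png',x.mean()+90,y.mean()+205,z) for z in(.06,.07,.075,.08)])
s=env.get_state();print(s['tcp_pos'],s['orientation'][:,0],s['clock'])
```

```text
38.86205092802691 [np.float64(38.99092481232732), np.float64(-51.106651566782624), np.float64(128.69508825930555), np.float64(-141.1222365055939)]
38.90497010188686 [np.float64(39.05284858652435), np.float64(-51.09222179596493), np.float64(128.68081326325296), np.float64(-141.1839445793987)]
btn 429.3203125 166.1328125 128 [array([ 0.64168403, -0.29517686,  0.07      ]), array([ 0.640879  , -0.29316562,  0.075     ])]
scene 115 129 217 227 [array([ 0.61787291, -0.31014792,  0.06      ]), array([ 0.63087162, -0.29929577,  0.07      ]), array([ 0.63737098, -0.29386969,  0.075     ]), array([ 0.64387033, -0.28844361,  0.08      ])]
[ 0.63950677 -0.30081218  0.17199994] [-0.62759985  0.77853066 -0.00290439] 18.35
```

View pics/crop6.png

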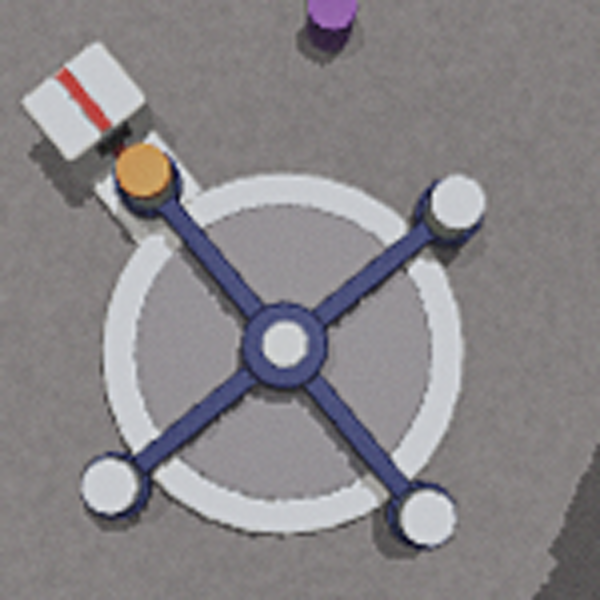

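The orange vial sits in line with the reader (39.0° against 38.9°; cap (144,170), stripe and hub collinear). Next is the button at about (0.641,-0.293).

>>> move_arm:
  steps: "0 0 0 0 0 0 0; 0 0 0 0 0 0.045 0; 0 0 0 0 0 0.03 0; 0 0 0 0 0 0 0; 0 0 0 0 0 0 0"

```text
clock: 18.98
tcp_pos: [0.6407, -0.2911, 0.0986]
orientation: [[-0.631, 0.776, 0.001], [0.776, 0.631, -0.0], [-0.001, 0.0, -1.0]]
ft_force: [0.2, -0.4, 0.7]
grip_width: 0.0003
finger_force: 0.0
```

>>> move_arm:
  steps: "0 0 0 0 0 0.008 0; 0 0 0 0 0 0.008 0; 0 0 0 0 0 0 0; 0 0 0 0 0 0 0"

```text
clock: 19.48
tcp_pos: [0.6399, -0.2918, 0.0819]
orientation: [[-0.63, 0.777, -0.0], [0.777, 0.63, 0.0], [0.0, 0.0, -1.0]]
ft_force: [0.5, 1.0, 1.8]
grip_width: 0.0004
finger_force: 0.8
```

>>> move_arm:
  steps: "0 0 0 0 0 0.003 0; 0 0 0 0 0 0 0; 0 0 0 0 0 0 0"

```text
clock: 19.85
tcp_pos: [0.6401, -0.292, 0.0789]
orientation: [[-0.63, 0.776, 0.0], [0.776, 0.63, -0.0], [-0.0, 0.0, -1.0]]
ft_force: [-0.7, 1.1, 2.5]
grip_width: 0.0003
finger_force: 1.7
```

>>> move_arm:
  steps: "0 0 0 0 0 0.003 0; 0 0 0 0 0 0 0; 0 0 0 0 0 0 0"

```text
clock: 20.23
tcp_pos: [0.6401, -0.292, 0.0763]
orientation: [[-0.63, 0.776, 0.0], [0.776, 0.63, -0.0], [-0.0, 0.0, -1.0]]
ft_force: [-1.6, 1.9, 7.9]
grip_width: 0.0004
finger_force: 4.1
```

>>> move_arm:
  steps: "0 0 0 0 0 0.0015 0; 0 0 0 0 0 0 0; 0 0 0 0 0 0 0"

```text
clock: 20.6
tcp_pos: [0.6402, -0.2921, 0.0762]
orientation: [[-0.63, 0.776, 0.001], [0.776, 0.63, -0.0], [-0.001, 0.0, -1.0]]
ft_force: [-4.3, 3.0, 17.7]
grip_width: 0.0003
finger_force: 8.3
```

The button is on its stop (z no longer falls, 17.7 N). I'll release it and lift clear.

>>> move_arm:
  steps: "0 0 0 0 0 -0.01 0; 0 0 0 0 0 -0.03 0; 0 0 0 0 0 -0.05 0; 0 0 0 0 0 -0.03 0; 0 0 0 0 0 0 0"

```text
clock: 21.22
tcp_pos: [0.6413, -0.2927, 0.1967]
orientation: [[-0.63, 0.776, 0.004], [0.776, 0.63, -0.002], [-0.004, 0.002, -1.0]]
ft_force: [0.0, -0.2, -0.8]
grip_width: 0.0004
finger_force: 0.0
```

Run:
```python
from h import *
snap('top','t7.png')
```

```text
(no output)
```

View pics/t7.png

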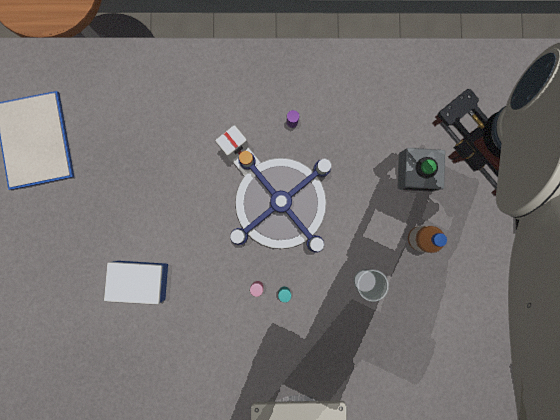

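The orange vial (246,158) is at the reader. The bottle, beaker, tip box and look-alikes haven't moved, and the arm is clear of everything. Handing in.

```bash
python3 -c "
from plant import env
print(env.hand_in())"
```

```text
the job is handed in; nothing more can be done
None
```

The orange-capped vial stands in front of the reader, within about 0.2° by the last measurement; the green button was then pressed to its stop and released, and the job was handed in at about 21 s, with no verdict returned.

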